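# Clear the light path and hold a glaze-glass cell in it

### The arm

A 6-joint arm with a two-finger parallel gripper is mounted at the origin on the work surface. World frame = base frame: x ahead of the robot, y to its left, z up, the work surface at z = 0. Lengths are in mm, angles in rad, forces in N, time in s.
With the tool pointing down it reaches from about 350 to 975 mm from the base axis. Payload 7.1 kg.
Tool frame: the origin (TCP) lies between the finger pads, 19 mm behind the fingertips; this is the grasp point; z points along the fingers, y is the line along which they close (so a half turn about z gives the same grasp; the last joint's range is limited). The gripper opens to 88 mm and grips with 3 to 60 N. Pads are 20 mm wide; open, the fingers measure 115 mm over their backs; the gripper's body (75 mm by 178 mm) begins 61 mm behind the grasp point.
Start: joints at [1.312, 0.423, 1.63, -0, 1.089, -0.019], TCP at [148.411, 607.107, 241.375] pointing down, gripper open.
Joint ranges: [-3, 3], [-0.9, 2.11], [0.09, 2.58], [-1.31, 4.45], [0.11, 2.69], [-2.54, 2.54]. Speed limits (rad/s): [2.39, 2.39, 3.01, 3.14, 3.14, 3.14].

### API

Orientations are given as a rotation vector (axis times angle).
In Python, from workcell import get_obs, get_image, camera_model, close_job, look_for, outline_of, pinpoint gives the robot as it stands.
- The arm moves only by the shell command python3 -m jog 'ROWS'. ROWS is text: rows parted by semicolons, each of 7 numbers parted by spaces: the shift along the tool's x, y, z as a fraction of full scale, then the turn, a rotation vector about the tool's x, y, z as a fraction of full scale, then the closure, from -1 (fully open) to 1 (shut). A call has 1 to 8 rows; each row is the pose to reach, as a shift and turn from the pose commanded when the call began, along the tool's axes at that moment; what a row does not reach only later rows make up. Full scale, the value 1, is 0.2 m for a shift and 30 degrees for a turn. A row lasts 1/10 s, in which the tool goes at most 50 mm and 8.59 degrees, less where a joint would pass 70% of its speed; a pose out of reach is approached as far as the arm can. A call with a number of a shift or a turn outside -1 to 1 is refused whole. A call with a gripper value outside its range is refused whole. The fingers move at their own pace and stop on an object; the grip force is fixed at half the most. Time passes only in rows, so rows that repeat a pose let the fingers close. It gives the time, the measured TCP pose, the force, the opening and the grip force at its end, in the units of the state.
- get_obs(): the state, without advancing time (a new reading comes with each control period).
- get_image(name): name is "side" or "top" or "wrist"; returns the picture (384x512x3 uint8, red, green, blue); there is no depth.
- camera_model(name): a dict with "fx", "fy", "cx", "cy" (pixels), "dist_coeffs" ([k1, k2, p1, p2, k3] as OpenCV has them; the pictures are not rectified), "origin" and "orientation" of the camera in the world; the wrist camera has in their place "tool_from_camera" (4x4, takes a point from camera to tool coordinates, whose origin is the TCP and whose axes are the flange's). Camera axes: x right, y down, z forward; pixel columns grow to the right and rows downward; lengths in mm; the calibration is good to about 2 mm. A picture is of the moment at which its call begins: read the wrist's pose just before it. camera_model takes no time and is no camera call.
- close_job(): hands the job in; it is judged then, once.
Trained networks look in the newest picture that a camera, given by its name, has taken for a name from the list of things; names that differ only in an ending like _2 or _b are one class to them, and where a whole thing is asked for, a point or a joint stands for the part that bears it (a point fixed in the world has none). Each returns a list of dicts, best first, with "confidence" (0 to 1); they miss things now and then, are a little off and sometimes report something else, mostly with a low value. They report only what shows in the picture. A call takes as long as a camera call. They do not tell look-alikes from the thing itself.
- look_for(target, camera): "xyz" ([x, y, z] in mm, in the coordinates of the camera as it stood for that picture, good to about 4 mm: the middle of the surface that is visible of it).
- outline_of(target, camera): "mask" (384x512 bool, what is visible of it).
- pinpoint(target, camera): "xyz" ([x, y, z] in mm, in the coordinates of the camera as it stood for that picture, good to about 4 mm: a listed point, or the origin of a listed thing).
The state is a dict: "t": time; "qpos": joint angles; "qvel": joint speeds; "joint_torque": joint torques, N m; "ee_pos": TCP position; "orientation": TCP orientation; "ft_force": force on the tool from outside, world axes, zero at the start; "moment": the same for the moment, N m; "width": finger opening in mm; "grasp_force": force on a finger pad.
Only numpy, scipy, OpenCV 4.12 (cv2) and the standard library are available. Lean on these libraries where they do the work, as an engineer would, in place of code of your own. Each camera call takes 0.05 s, during which the arm holds its last target. There are 200 camera calls.

### The job

The pan is blocking the light path of the glass tester: slide it along the plate, without lifting or tipping it, from the white ring to the middle of the yellow ring. Then pick up the green glass cell by its two frosted faces only, with no finger pressing on its clear faces, and hold it upright and still, free of everything but the gripper, midway between lamp and receiver with the middle of its window in the light path and its clear faces towards the two lenses. Finish while still holding it there, and leave the other two cells standing where they are.

Things in the scene. Friction and masses are not known exactly. Their poses are not given: they have to be found in the camera images.
- bench: Glass tester, fixed: dark plate 136 (x) x 312 mm (y), top 20 mm above the table, two painted rings; green lamp housing on its +x side, grey receiver on its -x side, both 120 mm tall and 75 mm wide (y), inner faces 78 mm either side of the origin, lenses 5 mm prouder. Origin: on the table below the white ring's centre; x receiver to lamp, y white to yellow ring, z up.
- beam (a point): The middle of the light path: midway between the lamp's yellow lens and the receiver's dark lens, 85 mm above the table, 65 mm above the plate, straight above the white ring's centre. Axes as the bench; the light runs along its x.
- ring_white (a point): Centre of the white painted ring (flat, inner diameter 119 mm) on the plate's top, in the light path; the pan starts on it.
- ring_yellow (a point): Centre of the yellow painted ring (flat, inner diameter 119 mm) on the plate's top, 160 mm along the bench's +y from the white ring; the pan must end here.
- pan: Blue enamel pan, open on top, 100 mm outer diameter, 80 mm tall, wall 3.5 mm, about 0.45 kg (varies), standing loose on the plate. Origin: centre of its underside, z up. A straight wooden bar handle sticks out along its own +y, 16 mm wide and 12 mm high, from 48 to 140 mm from the pan's axis.
- pan_handle (a point): Middle of the pan's handle, to pinch from above: 95 mm along the pan's +y from its axis, 55 mm above its underside.
- mat: Cork mat, fixed, 100 x 270 x 6 mm, on which the three cells stand in a row along its y about 95 mm apart, in any order. Origin: centre of its underside; its top is 6 mm above the table.
- cell_green: Glass sample cell, green, 24 x 24 mm, 60 mm tall plus a 6 mm stopper (16 x 12 mm), about 70 g, upright on the mat, turned up to 50 deg. Origin: centre of its underside, z up. Its clear green faces look along its own +x and -x, 24 mm apart; its frosted faces (white plates of full height, 22 mm wide) look along its own +y and -y, 24 mm apart. The one to hold.
- cell_green_window (a point): Middle of the green cell's window: on its axis, 20 mm above its underside. This point belongs on the light path. Axes as the cell. Gripped with the TCP about 42 mm above the underside, the fingers stay above it.
- cell_amber: Glass sample cell, amber, 24 x 24 mm, 60 mm tall plus a 6 mm stopper (16 x 12 mm), about 70 g, upright on the mat, turned up to 50 deg. Origin: centre of its underside, z up. Its clear amber faces look along its own +x and -x, 24 mm apart; its frosted faces (white plates of full height, 22 mm wide) look along its own +y and -y, 24 mm apart. Leave it alone.
- cell_blue: Glass sample cell, blue, 24 x 24 mm, 60 mm tall plus a 6 mm stopper (16 x 12 mm), about 70 g, upright on the mat, turned up to 50 deg. Origin: centre of its underside, z up. Its clear blue faces look along its own +x and -x, 24 mm apart; its frosted faces (white plates of full height, 22 mm wide) look along its own +y and -y, 24 mm apart. Leave it alone.
Mind the look-alikes: they are no part of the job. Leave any red look-alike of the pan alone.

How it is judged:
By the outcome, as a careful person would: the job done as asked, in the order asked, and still so for the second after the job is handed in, while the arm keeps its last pose, push and grip.
It also fails if it takes over 53 s, if anything falls off the work surface, if the arm or the gripper's body presses on something with over 40 N, if the wrist force passes 120 N, or if a joint passes its speed limit or range.

## Working session

There is one attempt and no reset: what is moved stays moved. The work goes in short steps, Python scripts to look and compute and a shell command to move; the robot and the scene stay as the last step left them, time stands still between calls to the robot, and variables do not carry over. Pictures are saved under pics/ and viewed, at most 10 in all, crops included, and the job is handed in when it is done.

```bash
mkdir -p pics; ls; cat > h.py <<'E'
import numpy as np, cv2
from scipy.spatial.transform import Rotation as R
from workcell import *
def pose():
    o=get_obs(); return np.array(o['ee_pos']),R.from_rotvec(o['orientation'])
def campose(n,o=None):
    m=camera_model(n)
    if n!='wrist':
        q=np.array(m['orientation']); r=R.from_rotvec(q) if q.size==3 else R.from_matrix(q) if q.size==9 else R.from_quat(q)
        return r.as_matrix(),np.array(m['origin'])
    p,r=o or pose(); T=np.array(m['tool_from_camera'])
    return r.as_matrix()@T[:3,:3], r.as_matrix()@T[:3,3]+p
def snap(n,f=None):
    o=pose(); im=get_image(n)
    if f: cv2.imwrite('pics/'+f,im[:,:,::-1])
    return im,campose(n,o)
def w(xyz,cp): return cp[0]@np.array(xyz)+cp[1]
def ray(n,cp,px,z):
    """pixels -> world at height z"""
    m=camera_model(n);K=np.array([[m['fx'],0,m['cx']],[0,m['fy'],m['cy']],[0,0,1]])
    u=cv2.undistortPoints(np.array(px,float).reshape(-1,1,2),K,np.array(m['dist_coeffs'])).reshape(-1,2)
    d=np.c_[u,np.ones(len(u))]@cp[0].T
    return cp[1]+d*((z-cp[1][2])/d[:,2])[:,None]
def proj(n,cp,P):
    m=camera_model(n);K=np.array([[m['fx'],0,m['cx']],[0,m['fy'],m['cy']],[0,0,1]])
    P=(np.atleast_2d(P)-cp[1])@cp[0]
    return cv2.projectPoints(P,np.zeros(3),np.zeros(3),K,np.array(m['dist_coeffs']))[0].reshape(-1,2)
E
python3 - <<'E'
from h import *
np.set_printoptions(precision=1,suppress=True)
print(camera_model('top')['orientation'],camera_model('top')['origin'],camera_model('side')['origin'],camera_model('wrist')['tool_from_camera'])
a,ct=snap('top');b,cs=snap('side')
cv2.imwrite('pics/a.png',cv2.resize(np.vstack([a,b]),None,fx=.78,fy=.78)[:,:,::-1]); cv2.imwrite('pics/top.png',cv2.resize(a,(768,576))[:,:,::-1]);cv2.imwrite('pics/side.png',cv2.resize(b,(768,576))[:,:,::-1])
for t in ['bench','beam','ring_white','ring_yellow','pan','pan_handle','mat','cell_green','cell_amber','cell_blue']:
  for n,c in (('top',ct),('side',cs)):
    for r in pinpoint(t,n)[:3]: print(t,n,round(r['confidence'],2),w(r['xyz'],c),proj(n,c,w(r['xyz'],c))[0])
print(get_obs()['orientation'],get_obs()['t'])
E
```

```text
pics
[-2.2  2.2 -0.1] [ 310.2  -74.5 1143.2] [ 365.7 -669.6  754.4] [[   0.    -1.    -0.3   72.9]
 [   1.     0.     0.     0.6]
 [   0.    -0.3    1.  -143.3]
 [   0.     0.     0.     1. ]]
bench side 0.62 [522.   44.3   4.3] [286.4 191.1]
beam top 0.69 [ 562.  -152.4    3.5] [290.  141.2]
ring_white side 0.74 [519.3  42.1  21.5] [285.9 187.1]
ring_yellow top 0.7 [543.2 202.5  11.8] [136.1 149.5]
ring_yellow side 0.82 [542.8 198.8  23.5] [286.1 146.9]
pan top 0.92 [524.3  47.3  17.2] [203.4 156.7]
pan top 0.84 [280.6 235.6  -4.9] [120.8 264.9]
pan side 0.94 [517.5  48.4  19.3] [284.8 186. ]
pan side 0.87 [283.9 236.5  -0.7] [195.4 149.9]
pan_handle top 0.73 [531.5 139.9  73.4] [158.  148.9]
pan_handle top 0.65 [ 561.  -247.6    0.2] [330.7 141.6]
pan_handle top 0.6 [246.1 325.5  50.4] [ 71.5 282.2]
pan_handle side 0.98 [247.3 327.1  56.1] [181.7 116.4]
pan_handle side 0.95 [527.5 137.2  75.4] [285. 147.]
mat top 0.71 [ 560.8 -253.3   -2.2] [333.  141.9]
mat top 0.15 [ 561.3 -153.9    3. ] [290.7 141.5]
mat side 0.55 [ 561.6 -248.7    1.3] [324.3 289.2]
cell_green top 0.49 [ 559.4 -245.5   -1. ] [329.8 142.4]
cell_green top 0.46 [ 548.8 -343.9   -0.2] [372.1 146.5]
cell_green side 0.8 [ 553.5 -347.5    7.6] [330.7 331.3]
cell_amber top 0.47 [543.7 199.3  15.4] [137.1 148.9]
cell_blue top 0.48 [ 562.  -151.7    3.5] [289.7 141.2]
cell_blue side 0.77 [ 558.7 -152.2    6.2] [314.8 251.3]
[-0.4 -3.1 -0. ] 1.1
```

View pics/top.png

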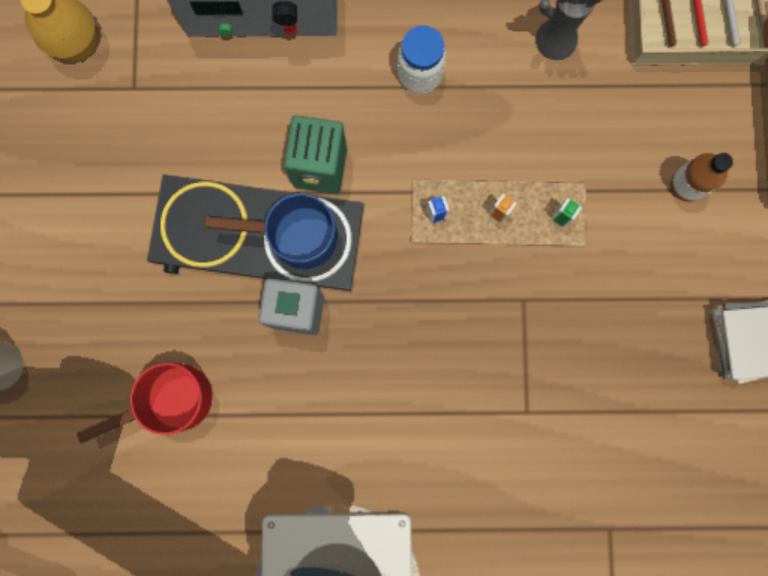

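View pics/side.png

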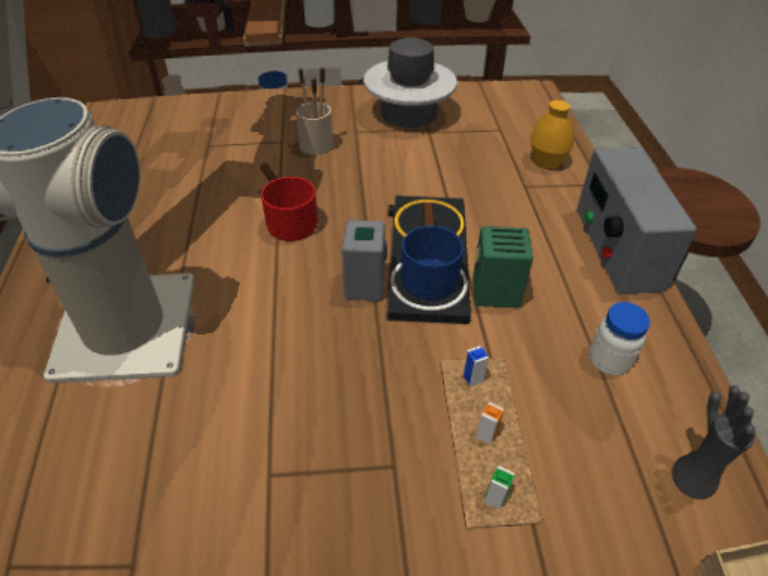

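Candidates, in 512-wide top-view pixels:
- **Pan:** blue pan at (200,153), on the white ring, versus the red look-alike at (114,265). I choose the blue one.
- **Green cell:** green at (379,141), versus amber (336,138), blue (291,139) and the green lamp housing (210,100). I choose the one at (379,141).

Next I'll measure precisely and make one close crop.

```bash
cat > m.py <<'E'
from h import *
np.set_printoptions(precision=1,suppress=True)
a,c=snap('top')
hsv=cv2.cvtColor(a,cv2.COLOR_RGB2HSV).astype(int);H,S,V=hsv[...,0],hsv[...,1],hsv[...,2]
def px(m,x0,x1,y0,y1):
    k=np.zeros(m.shape,bool);k[y0:y1,x0:x1]=1;ys,xs=np.nonzero(m&k);return np.c_[xs,ys]
from scipy.optimize import least_squares
def circ(P,r=None):
    f=lambda v:np.hypot(P[:,0]-v[0],P[:,1]-v[1])-(v[2] if r is None else r)
    s=least_squares(f,[*P[:,:2].mean(0),60],loss='soft_l1',f_scale=2);return s.x,np.sqrt(np.mean(s.fun**2))
Y=ray('top',c,px((H>22)&(H<33)&(S>120)&(V>140),95,175,110,185),20);print('yellow',circ(Y),len(Y))
W=ray('top',c,px((S<50)&(V>150),165,245,120,190),20);print('white',circ(W),len(W))
D=px((V<75)&(S<120),90,250,100,200)
mk=np.zeros(a.shape[:2],np.uint8);mk[D[:,1],D[:,0]]=1
cs=max(cv2.findContours(cv2.morphologyEx(mk,cv2.MORPH_CLOSE,np.ones((15,15))),0,1)[0],key=cv2.contourArea)
for r in outline_of('pan','top')[:2]:
    q=cv2.moments(r['mask'].astype(np.uint8));print('pan mask',r['confidence'],q['m10']/q['m00'],q['m01']/q['m00'])
for n,lo,hi,x0,x1 in (('green',40,85,365,395),('amber',5,18,322,350),('blue',105,130,278,305)):
    P=px((H>=lo)&(H<=hi)&(S>(190 if n=='amber' else 120))&(V>60),x0,x1,125,155);p=ray('top',c,P,60)
    print(n,len(P),p.mean(0),cv2.minAreaRect(p[:,:2].astype(np.float32)))
cr=cv2.resize(a[110:180,270:400],None,fx=6,fy=6,interpolation=cv2.INTER_CUBIC)[:,:,::-1]
cr2=cv2.resize(a[75:215,95:250],None,fx=4,fy=4,interpolation=cv2.INTER_CUBIC)[:,:,::-1]
cv2.imwrite('pics/c1.png',cr[:, :780]);cv2.imwrite('pics/c2.png',cr2)
E
python3 m.py
```

```text
yellow (array([542.9, 202.3,  62.6]), np.float64(2.1344684339187205)) 515
white (array([518.6,  44.5,  63. ]), np.float64(5.615394516757065)) 364
pan mask 0.77 108.03779193205945 267.456050955414
pan mask 0.72 194.28153644696638 152.86992579659537
green 113 [ 546.4 -342.2   60. ] ((545.9688720703125, -342.57275390625), (15.609956741333008, 39.301597595214844), 49.84272384643555)
amber 11 [ 543.7 -240.7   60. ] ((544.4239501953125, -241.08140563964844), (11.00396728515625, 8.13595962524414), 55.614253997802734)
blue 101 [ 555.1 -153.7   60. ] ((554.6734619140625, -153.76461791992188), (34.853694915771484, 19.732208251953125), 7.125507354736328)
```

View pics/c2.png

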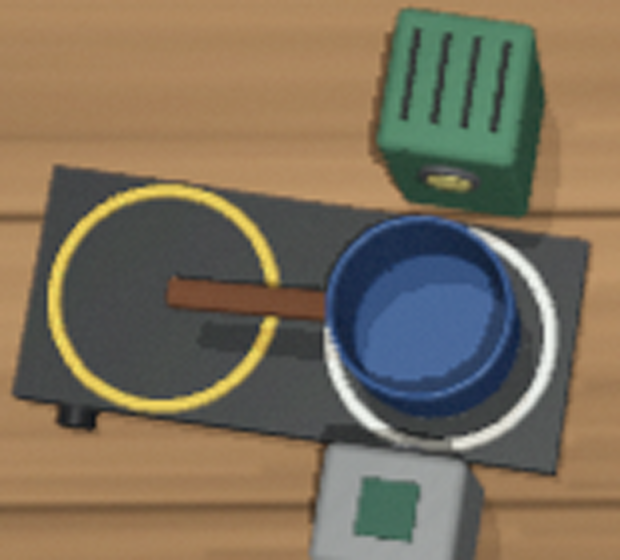

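View pics/c1.png

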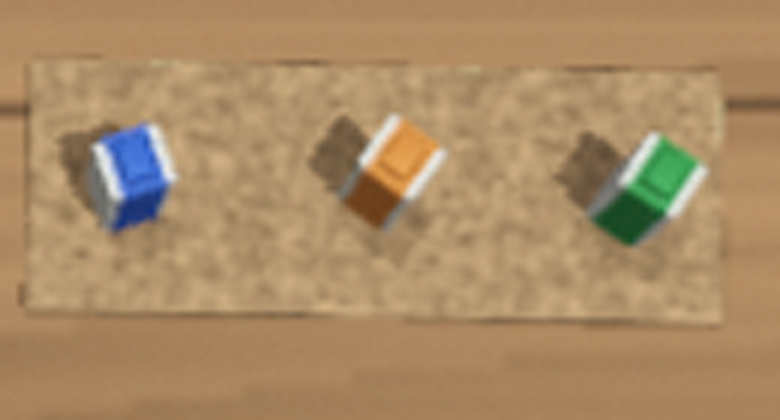

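The crops confirm the choice. In c2 the blue pan sits on the white ring, with its handle tip at pixel (137,148). In c1 the green cell is the rightmost, at about pixel (378,141), with frosted faces on its upper-left and lower-right sides. Next is the move planner, then the approach.

```bash
cat >> h.py <<'E'
def plan(xyz,yang=None):
    """rows numbers to reach TCP xyz with tool y along world angle yang (deg, mod 180), tool down"""
    p,r=pose(); M=r.as_matrix(); d=M.T@(np.array(xyz)-p)/200
    t=np.zeros(3)
    if yang is not None:
        best=None
        for k in (0,180):
            a=np.radians(yang+k); y=np.array([np.cos(a),np.sin(a),0]);z=np.array([0,0,-1]);x=np.cross(y,z)
            v=(r.inv()*R.from_matrix(np.c_[x,y,z])).as_rotvec(degrees=True)/30
            if best is None or np.linalg.norm(v)<np.linalg.norm(best): best=v
        t=best
    print('TCP',p.round(1),'tool y ang',np.degrees(np.arctan2(M[1,1],M[0,1])).round(2),'tilt',(np.degrees(np.arccos(-M[2,2]))).round(2))
    print('shift',d.round(4),'turn',t.round(4), 'joints',np.round(get_obs()['qpos'],2),'t',get_obs()['t'])
E
python3 -c "
from h import *
plan([530,140,240],-7)"
```

```text
TCP [148.4 607.1 241.4] tool y ang 76.26 tilt 0.0
shift [-2.408  -1.8156  0.0069] turn [-1.0000e-04  1.0000e-04  2.7754e+00] joints [ 1.31  0.42  1.63 -0.    1.09 -0.02] t 1.2
```

```bash
python3 -m jog '-0.95 -0.72 0 0 0 1 -1;-0.95 -0.72 0 0 0 1 -1;-0.95 -0.72 0 0 0 1 -1;-0.95 -0.72 0 0 0 1 -1;-0.95 -0.72 0 0 0 1 -1;-0.95 -0.72 0 0 0 1 -1;-0.95 -0.72 0 0 0 1 -1'; python3 -c "
from h import *
plan([530,140,240],-7)"
```

```text
t: 1.9
ee_pos: [299.3, 421.9, 241.7]
orientation: [-1.173, -2.914, -0.001]
ft_force: [-0.4, 0.3, 0.3]
width: 88.0
grasp_force: 0.0
TCP [299.3 421.9 241.7] tool y ang 46.14 tilt 0.04
shift [-1.8081 -0.2169  0.0074] turn [ 7.0000e-04 -1.2000e-03  1.7712e+00] joints [0.93 0.26 1.87 0.   1.01 0.13] t 1.9
```

```bash
python3 -m jog '-0.9 -0.11 0 0 0 0.9 -1;-0.9 -0.11 0 0 0 0.9 -1;-0.9 -0.11 0 0 0 0.9 -1;-0.9 -0.11 0 0 0 0.9 -1;-0.9 -0.11 0 0 0 0.9 -1;-0.9 -0.11 0 0 0 0.9 -1' >/dev/null; python3 -c "
from h import *
plan([530,140,240],-7)"
```

```text
TCP [413.5 282.6 241.3] tool y ang 19.26 tilt 0.03
shift [-0.8652  0.3146  0.0063] turn [-3.000e-04 -9.000e-04  8.754e-01] joints [0.58 0.24 1.9  0.   1.   0.24] t 2.5
```

```bash
python3 -m jog '-0.87 0.31 0 0 0 0.88 -1;-0.87 0.31 0 0 0 0.88 -1;-0.87 0.31 0 0 0 0.88 -1;-0.87 0.31 0 0 0 0.88 -1;-0.87 0.31 0 0 0 0.88 -1;-0.87 0.31 0 0 0 0.88 -1' >/dev/null; python3 - <<'E'
from h import *
np.set_printoptions(precision=1,suppress=True)
plan([530,140,240],-7)
a,c=snap('wrist','w1.png')
for t in ['ring_white','ring_yellow','pan','pan_handle','beam']:
    for r in pinpoint(t,'wrist')[:2]: print(t,round(r['confidence'],2),w(r['xyz'],c),proj('wrist',c,w(r['xyz'],c))[0])
E
```

```text
TCP [529.1 139.3 241.1] tool y ang -7.08 tilt 0.05
shift [0. 0. 0.] turn [-0. -0. -0.] joints [0.2 0.3 1.8 0.  1.  0.4] t 3.1
ring_yellow 0.86 [544.9 207.2  19. ] [257.8  98.8]
pan 0.84 [522.9  48.8  20.8] [255.  242.5]
pan_handle 0.58 [533.  143.9  72.3] [254.2 170.6]
pan_handle 0.57 [524.9  46.1  22.6] [257.  245.1]
```

View pics/w1.png

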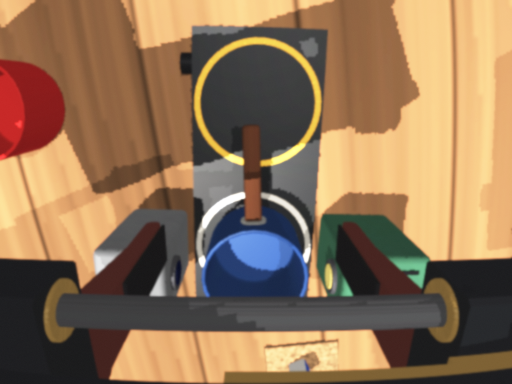

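The wrist view shows the yellow ring centred at about (258,101), the handle running from (251,126) to (253,220), and the pan rim around (255,270). Next I'll fit the rings and the handle.

```bash
cat > n.py <<'E'
from h import *
from scipy.optimize import least_squares
np.set_printoptions(precision=1,suppress=True)
def px(m,x0,x1,y0,y1):
    k=np.zeros(m.shape,bool);k[y0:y1,x0:x1]=1;ys,xs=np.nonzero(m&k);return np.c_[xs,ys]
def circ(P,r):
    s=least_squares(lambda v:np.hypot(P[:,0]-v[0],P[:,1]-v[1])-r,P[:,:2].mean(0),loss='soft_l1',f_scale=1.5);return s.x,np.sqrt(np.mean(s.fun**2))
def handle(a,n,c,box):
    hsv=cv2.cvtColor(a,cv2.COLOR_RGB2HSV).astype(int);H,S,V=hsv[...,0],hsv[...,1],hsv[...,2]
    B=px(((H<12)|(H>174))&(S>100)&(V>30)&(V<190),*box)
    P=ray(n,c,B,81)[:,:2];m=P.mean(0);u=np.linalg.svd(P-m)[2][0];u*=np.sign(u[1])
    s=(P-m)@u;s2=(P-m)@[-u[1],u[0]];tip=m+u*np.percentile(s,99)
    print(n,'handle yaw',np.degrees(np.arctan2(-u[0],u[1])),'tip',tip,'axis',tip-140*u,'mid',tip-45*u,'len',np.ptp(s),'wid',np.ptp(np.percentile(s2,[2,98])),len(B))
def yellow(a,n,c,box):
    hsv=cv2.cvtColor(a,cv2.COLOR_RGB2HSV).astype(int);H,S,V=hsv[...,0],hsv[...,1],hsv[...,2]
    Y=ray(n,c,px((H>20)&(H<34)&(S>120)&(V>120),*box),20);print(n,'yellow',circ(Y,62.5),len(Y))
if __name__=='__main__':
    o=pose();c=campose('wrist',o);a=cv2.imread('pics/w1.png')[:,:,::-1].copy()
    yellow(a,'wrist',c,(188,328,30,172));handle(a,'wrist',c,(238,268,120,215))
    hsv=cv2.cvtColor(a,cv2.COLOR_RGB2HSV).astype(int);S,V=hsv[...,1],hsv[...,2]
    W=ray('wrist',c,px((S<40)&(V>170),194,314,185,262),20);print('white',circ(W,62.5),len(W))
    b,ct=snap('top');handle(b,'top',ct,(133,174,142,158));yellow(b,'top',ct,(95,175,110,185))
E
python3 n.py
```

```text
wrist yellow (array([543.6, 202.3]), np.float64(1.6113622454390526)) 1673
wrist handle yaw -5.278802985857979 tip [534.6 185.6] axis [521.7  46.2] mid [530.5 140.8] len 82.55564398231468 wid 14.759445713072505 1487
white (array([520. ,  43.9]), np.float64(2.2306445847489256)) 1073
top handle yaw -6.927326585057395 tip [530.8 156. ] axis [513.9  17. ] mid [525.3 111.3] len 51.65073762190471 wid 15.285161844678123 155
top yellow (array([543. , 201.7]), np.float64(2.119270063310367)) 156
```

```bash
python3 -c "
from h import *
plan([530.5,141,76],-5.3)"
```

```text
TCP [529.1 138.9 241.5] tool y ang -7.04 tilt 0.01
shift [0.0112 0.0058 0.8275] turn [ 0.0001 -0.0001 -0.0581] joints [0.23 0.31 1.8  0.   1.03 0.36] t 3.45
```

```bash
python3 -m jog '0.011 0.006 0.2 0 0 -0.058 -1;0.011 0.006 0.4 0 0 -0.058 -1;0.011 0.006 0.6 0 0 -0.058 -1;0.011 0.006 0.75 0 0 -0.058 -1;0.011 0.006 0.82 0 0 -0.058 -1;0.011 0.006 0.8275 0 0 -0.058 -1;0.011 0.006 0.8275 0 0 -0.058 -1'; python3 -c "
from h import *
plan([530.5,141,76],-5.3)
_,c=snap('wrist','w2.png')"
```

```text
t: 4.15
ee_pos: [531.6, 140.3, 76.6]
orientation: [2.323, 2.114, 0.001]
ft_force: [0.0, 0.2, -0.1]
width: 87.6
grasp_force: 0.0
TCP [531.6 140.3  76.6] tool y ang -5.39 tilt 0.05
shift [ 0.0032 -0.0056  0.0029] turn [ 0.0015 -0.0006 -0.003 ] joints [0.24 0.56 1.89 0.   0.69 0.33] t 4.15
```

View pics/w2.png

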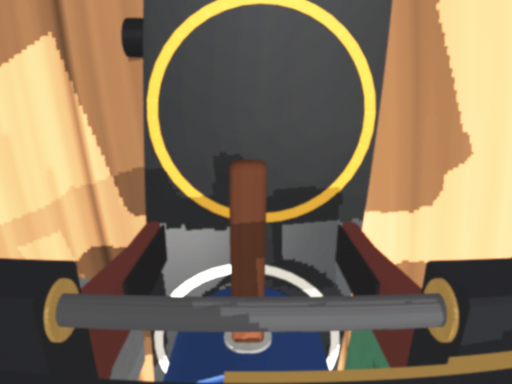

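The handle sits between the fingers at column ~249, close to centre. I'll refine the estimate from this closer view, then close.

```bash
python3 - <<'E'
from n import *
c=campose('wrist');a=cv2.imread('pics/w2.png')[:,:,::-1].copy()
yellow(a,'wrist',c,(140,384,0,225));handle(a,'wrist',c,(225,272,155,285))
E
python3 -m jog '0 0 0 0 0 0 0.2;0 0 0 0 0 0 0.5;0 0 0 0 0 0 0.5;0 0 0 0 0 0 0.8;0 0 0 0 0 0 1;0 0 0 0 0 0 1;0 0 0 0 0 0 1;0 0 0 0 0 0 1'
```

```text
wrist yellow (array([544.3, 202.3]), np.float64(1.7657607907917454)) 5663
wrist handle yaw -5.191530249976291 tip [535.3 187.3] axis [522.6  47.9] mid [531.2 142.5] len 57.65508708900073 wid 14.517370449334537 4335
t: 5.0
ee_pos: [531.0, 140.0, 75.8]
orientation: [-2.324, -2.114, 0.0]
ft_force: [0.3, 0.1, -0.2]
width: 27.7
grasp_force: 0.0
```

```bash
python3 -m jog '0 0 0 0 0 0 1;0 0 0 0 0 0 1;0 0 0 0 0 0 1;0 0 0 0 0 0 1;0 0 0 0 0 0 1;0 0 0 0 0 0 1'; python3 -c "
from h import *
p,_=pose()
plan(p+[21.5,155,0],-5.2)"
```

```text
t: 5.6
ee_pos: [530.7, 140.0, 75.8]
orientation: [-2.323, -2.114, 0.001]
ft_force: [-2.4, 0.9, -0.1]
width: 15.8
grasp_force: 30.0
TCP [530.7 140.   75.8] tool y ang -5.4 tilt 0.03
shift [ 7.817e-01  3.410e-02 -1.000e-04] turn [-0.001   0.0002 -0.0068] joints [0.24 0.56 1.89 0.   0.69 0.33] t 5.6
```

```bash
python3 -m jog '0.02 0.001 0 0 0 0 1;0.06 0.003 0 0 0 0 1;0.12 0.005 0 0 0 0 1;0.18 0.008 0 0 0 0 1;0.24 0.01 0 0 0 0 1;0.3 0.013 0 0 0 0 1;0.36 0.016 0 0 0 0 1;0.4 0.0175 0 0 0 0 1'; python3 -c "
from h import *
p,_=pose()
plan([552.2,295,75.8],-5.3)"
```

```text
t: 6.4
ee_pos: [542.2, 220.7, 75.8]
orientation: [-2.323, -2.115, -0.0]
ft_force: [-0.9, -3.6, -0.1]
width: 15.9
grasp_force: 30.0
TCP [542.2 220.7  75.8] tool y ang -5.36 tilt 0.02
shift [3.744e-01 1.530e-02 2.000e-04] turn [ 0.0003 -0.0004 -0.0019] joints [0.37 0.6  1.81 0.   0.74 0.46] t 6.4
```

```bash
python3 -m jog '0.05 0.002 0 0 0 0 1;0.11 0.005 0 0 0 0 1;0.17 0.007 0 0 0 0 1;0.23 0.01 0 0 0 0 1;0.29 0.012 0 0 0 0 1;0.34 0.014 0 0 0 0 1;0.374 0.0153 0 0 0 0 1;0.374 0.0153 0 0 0 0 1'; python3 - <<'E'
from n import *
plan([552.2,295,75.8],-5.3)
b,c=snap('side');a,ct=snap('top')
cv2.imwrite('pics/s3.png',np.hstack([cv2.resize(a[70:215,80:250],(400,341)),cv2.resize(b[110:230,200:340],(400,341))])[:,:,::-1])
for n,c in (('side',c),('top',ct)):
  for t in('pan','ring_yellow','ring_white'):
    for r in pinpoint(t,n)[:2]: print(n,t,round(r['confidence'],2),w(r['xyz'],c))
E
```

```text
t: 7.2
ee_pos: [552.5, 295.0, 76.0]
orientation: [-2.323, -2.115, -0.003]
ft_force: [0.2, 2.3, -0.2]
width: 15.8
grasp_force: 30.0
TCP [552.5 295.   76. ] tool y ang -5.37 tilt 0.1
shift [-0. -0.  0.] turn [ 0. -0. -0.] joints [0.5 0.6 1.7 0.  0.8 0.6] t 7.2
side pan 0.64 [543.2 203.7  19.9]
side pan 0.6 [284.9 234.6  -0.7]
side ring_yellow 0.79 [548.  200.6  23. ]
side ring_yellow 0.49 [519.7  44.4  22. ]
side ring_white 0.62 [519.5  43.9  19.4]
top pan 0.94 [544.3 202.7  15.8]
top pan 0.55 [284.  230.8  -7.1]
top ring_white 0.75 [517.5  41.7  21.8]
```

View pics/s3.png

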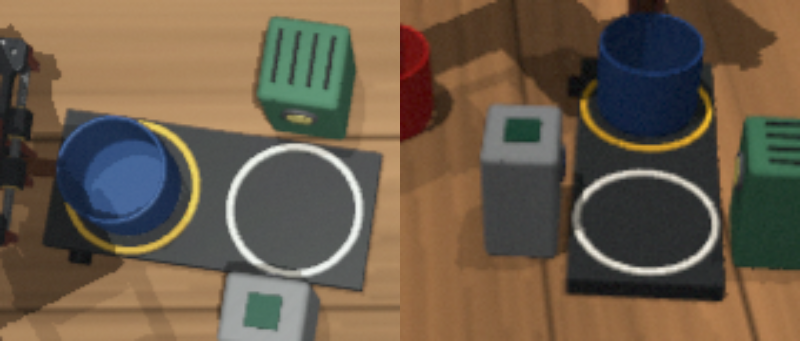

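The pan now sits inside the yellow ring (left crop, pan base about (125,190)) and the white ring is clear. I'll check the centring by fitting the pan silhouette before releasing it.

```bash
cat > f.py <<'E'
from n import *
from scipy.optimize import minimize
def panfit(boxes=(('top',(80,180,90,190)),('side',(230,345,95,190)))):
  t=np.linspace(0,2*np.pi,60)
  for n,box in boxes:
    a,c=snap(n);hsv=cv2.cvtColor(a,cv2.COLOR_RGB2HSV).astype(int)
    P=px((hsv[...,0]>100)&(hsv[...,0]<125)&(hsv[...,1]>120)&(hsv[...,2]>30),*box)
    k=np.zeros(a.shape[:2],np.uint8);k[P[:,1],P[:,0]]=255;k=cv2.morphologyEx(k,cv2.MORPH_OPEN,np.ones((3,3)))
    h=cv2.convexHull(np.argwhere(k)[:,::-1].astype(np.int32));k[:]=0;cv2.fillConvexPoly(k,h,255);K=cv2.resize(k,None,fx=4,fy=4)>127
    def cost(v):
        Q=np.array([[v[0]+50*np.cos(s),v[1]+50*np.sin(s),z] for s in t for z in (20,100)])
        m=np.zeros(K.shape,np.uint8);cv2.fillConvexPoly(m,cv2.convexHull(((proj(n,c,Q)+.5)*4).astype(np.int32)),1)
        return np.sum(K^(m>0))/K.sum()
    s=minimize(cost,[543,202],method='Nelder-Mead',options=dict(initial_simplex=[[538,198],[550,200],[543,212]],xatol=.1))
    print(n,'pan',s.x,'err',s.fun,len(P))
if __name__=='__main__':
    panfit()
    a,c=snap('top');hsv=cv2.cvtColor(a,cv2.COLOR_RGB2HSV);W=ray('top',c,px((hsv[...,1]<60)&(hsv[...,2]>150),174,240,125,188),20);print('top white',circ(W,62.5),len(W))
    b,c=snap('side');hsv=cv2.cvtColor(b,cv2.COLOR_RGB2HSV);W=ray('side',c,px((hsv[...,1]<60)&(hsv[...,2]>150),260,313,170,207),20);print('side white',circ(W,62.5),len(W))
    yellow(b,'side',c,(255,315,130,165))
E
python3 f.py
```

```text
top pan [542.7 201.1] err 0.05536912751677853 2007
side pan [542.9 202.8] err 0.05736531233219975 1368
top white (array([519.,  44.]), np.float64(2.4642089934059963)) 561
side white (array([518.7,  44.4]), np.float64(2.0736074116494643)) 267
side yellow (array([543.1, 202.6]), np.float64(1.6526351886125743)) 78
```

The pan is centred within about 1 mm. The beam point is at about (519.2, 44.2), with bench yaw about -8.7°. Now release and lift.

```bash
python3 -m jog '0 0 0 0 0 0 0.5;0 0 0 0 0 0 0;0 0 0 0 0 0 -0.5;0 0 0 0 0 0 -1;0 0 0 0 0 0 -1;0 0 0 0 0 0 -1;0 0 0 0 0 0 -1'; python3 -m jog '0 0 -0.1 0 0 0 -1;0 0 -0.3 0 0 0 -1;0 0 -0.55 0 0 0 -1;0 0 -0.8 0 0 0 -1;0 0 -0.8 0 0 0 -1';python3 -c "
from f import *
panfit()
plan([546,-341,240],49)"
```

```text
t: 8.5
ee_pos: [552.1, 293.5, 75.9]
orientation: [2.324, 2.114, -0.0]
ft_force: [-0.3, 0.2, 0.1]
width: 66.3
grasp_force: 0.0
t: 9.0
ee_pos: [555.7, 295.3, 243.6]
orientation: [2.321, 2.112, 0.019]
ft_force: [0.3, 0.1, 0.2]
width: 87.6
grasp_force: 0.0
top pan [542.6 200.8] err 0.054961505560307954 2009
side pan [542.4 202.8] err 0.05245595301655099 1371
TCP [552.6 293.8 237.4] tool y ang -5.4 tilt 0.17
shift [-3.2  0.3 -0. ] turn [ 0.  -0.  -1.8] joints [ 0.5  0.4  1.6 -0.   1.1  0.6] t 9.1
```

```bash
python3 -m jog '-1 0.1 0 0 0 -0.6 -1;-1 0.1 0 0 0 -0.6 -1;-1 0.1 0 0 0 -0.6 -1;-1 0.1 0 0 0 -0.6 -1;-1 0.1 0 0 0 -0.6 -1' >/dev/null;python3 -c "
from h import *
plan([546,-341,240],49)"
```

```text
TCP [551.5  87.8 233.6] tool y ang 12.35 tilt 0.28
shift [-2.0886 -0.4856 -0.0279] turn [-0.0093 -0.0015 -1.2218] joints [ 0.14  0.34  1.78 -0.    1.03 -0.08] t 9.6
```

```bash
python3 -m jog '-1 -0.23 -0.03 0 0 -0.6 -1;-1 -0.23 -0.03 0 0 -0.6 -1;-1 -0.23 -0.03 0 0 -0.6 -1;-1 -0.23 -0.03 0 0 -0.6 -1;-1 -0.23 -0.03 0 0 -0.6 -1' >/dev/null;python3 -c "
from h import *
plan([546,-341,240],49)"
```

```text
TCP [ 551.2 -115.7  240.3] tool y ang 30.43 tilt 0.13
shift [-0.9581 -0.5929  0.0019] turn [-0.0035 -0.0026 -0.6191] joints [-0.23  0.34  1.77 -0.    1.04 -0.76] t 10.1
```

```bash
python3 -m jog '-0.96 -0.59 0.1 0 0 -0.62 -1;-0.96 -0.59 0.1 0 0 -0.62 -1;-0.96 -0.59 0.1 0 0 -0.62 -1;-0.96 -0.59 0.1 0 0 -0.62 -1;-0.96 -0.59 0.1 0 0 -0.62 -1;-0.96 -0.59 0.1 0 0 -0.62 -1;-0.96 -0.59 0.1 0 0 -0.62 -1' >/dev/null;python3 - <<'E'
from h import *
np.set_printoptions(precision=1,suppress=True)
plan([546,-341,240],49)
a,c=snap('wrist','w4.png');np.savez('w4',R=c[0],p=c[1])
for t in ['cell_green','cell_green_window']:
    for r in pinpoint(t,'wrist')[:3]: print(t,round(r['confidence'],2),w(r['xyz'],c),proj('wrist',c,w(r['xyz'],c))[0])
E
```

```text
TCP [ 547.8 -337.   220.1] tool y ang 49.15 tilt 0.18
shift [-0.  -0.  -0.1] turn [ 0. -0.  0.] joints [-0.6  0.5  1.6  0.   1.1 -1.4] t 10.8
cell_green 0.66 [ 551.2 -346.     6. ] [245.9 174. ]
cell_green_window 0.67 [ 553.3 -347.5   23.3] [245.9 180.2]
```

View pics/w4.png

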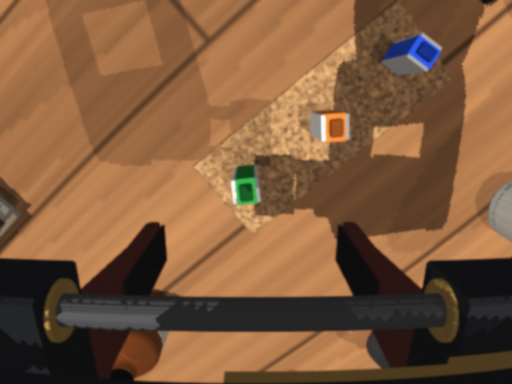

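The wrist view shows the green cell at (246,186), with white frosted strips on its left and right, nearly in line with the fingers' closing direction. Amber is at (331,127) and blue at (413,55). Next is a silhouette fit for position and yaw.

```bash
cat > g.py <<'E'
from f import *
def cellfit(n,a,c,box,x0,tag=''):
    hsv=cv2.cvtColor(a,cv2.COLOR_RGB2HSV).astype(int);H,S,V=hsv[...,0],hsv[...,1],hsv[...,2]
    x1,x2,y1,y2=box
    g=(H>=40)&(H<=85)&(S>90)&(V>25); wh=(S<55)&(V>90)
    k=np.zeros(H.shape,np.uint8);k[y1:y2,x1:x2]=(g|wh)[y1:y2,x1:x2]*255
    k=cv2.morphologyEx(k,cv2.MORPH_CLOSE,np.ones((3,3)))
    _,L,st,_=cv2.connectedComponentsWithStats(k);i=1+np.argmax(st[1:,4]);k=(L==i).astype(np.uint8)*255
    s=8;off=np.array([x1,y1]);K=cv2.resize(k[y1:y2,x1:x2],None,fx=s,fy=s,interpolation=cv2.INTER_LINEAR)>127
    G=cv2.resize(((g*255).astype(np.uint8))[y1:y2,x1:x2],None,fx=s,fy=s)>127
    def poly(x,y,yaw,hx,hy,zs):
        A=R.from_euler('z',yaw,degrees=True).as_matrix()
        Q=np.array([[i*hx,j*hy,z] for i in(-1,1) for j in(-1,1) for z in zs])@A.T+[x,y,0]
        m=np.zeros(K.shape,np.uint8);cv2.fillConvexPoly(m,cv2.convexHull(((proj(n,c,Q)-off+.5)*s).astype(np.int32)),1);return m>0
    def cost(v): return np.sum(K^(poly(*v,12,12,(6,66))|poly(*v,8,6,(66,72))))/K.sum()
    best=min((minimize(cost,[*x0,y],method='Nelder-Mead',options=dict(initial_simplex=[[x0[0]-5,x0[1],y],[x0[0]+5,x0[1]-4,y+6],[x0[0],x0[1]+5,y-6],[x0[0]+2,x0[1]+2,y+10]],xatol=.05,fatol=1e-4)) for y in(-50,-44,-38,-32)),key=lambda s:s.fun)
    print(n,tag,'cell',best.x,'err',round(best.fun,3),st[i])
    return best.x,k
if __name__=='__main__':
    d=np.load('w4.npz');a=cv2.imread('pics/w4.png')[:,:,::-1].copy()
    v,k=cellfit('wrist',a,(d['R'],d['p']),(220,275,155,218),(551,-345))
    a=cv2.imread('pics/top.png')[:,:,::-1];a=cv2.resize(a,(512,384),interpolation=cv2.INTER_AREA)
    cellfit('top',a,campose('top'),(362,396,125,156),(551,-345))
    plan([v[0],v[1],120],v[2]+90)
E
python3 g.py
```

```text
wrist  cell [ 553.4 -347.4  -33.4] err 0.076 [231 166  30  39 985]
top  cell [ 552.5 -346.7  -37.2] err 0.084 [368 132  20  19 217]
TCP [ 548.3 -336.1  221.4] tool y ang 49.29 tilt 0.08
shift [-0.1 -0.   0.5] turn [ 0.  -0.  -0.2] joints [-0.6  0.5  1.6  0.   1.1 -1.4] t 10.95
```

```bash
python3 -c "
from h import *
np.set_printoptions(suppress=True)
plan([553,-347,130],53)"
```

```text
TCP [ 548.3 -336.1  221.4] tool y ang 49.29 tilt 0.08
shift [-0.0539 -0.0261  0.4569] turn [ 0.0004 -0.0026 -0.1235] joints [-0.57  0.47  1.6   0.    1.07 -1.43] t 10.95
```

```bash
python3 -m jog '-0.054 -0.026 0.2 0 0 -0.124 -1;-0.054 -0.026 0.4 0 0 -0.124 -1;-0.054 -0.026 0.457 0 0 -0.124 -1;-0.054 -0.026 0.457 0 0 -0.124 -1;-0.054 -0.026 0.457 0 0 -0.124 -1' >/dev/null;python3 - <<'E'
from g import *
plan([553,-347,130],53)
a,c=snap('wrist');np.savez('w5',R=c[0],p=c[1]);cv2.imwrite('pics/w5.png',a[:,:,::-1])
u=proj('wrist',c,[[553,-347,66]])[0].astype(int);print(u)
x0,y0=max(u[0]-50,0),max(u[1]-60,0)
try: v,k=cellfit('wrist',a,c,(x0,x0+100,y0,y0+120),(553,-347))
except Exception as e: print(e); k=np.zeros(a.shape[:2],np.uint8)
o=np.hstack([a[y0:y0+120,x0:x0+100],np.dstack([k]*3)[y0:y0+120,x0:x0+100]])
cv2.imwrite('pics/w5c.png',cv2.resize(o,None,fx=4,fy=4,interpolation=cv2.INTER_CUBIC)[:,:,::-1])
E
```

```text
TCP [ 553.8 -348.8  131.9] tool y ang 52.96 tilt 0.09
shift [0. 0. 0.] turn [ 0.  0. -0.] joints [-0.6  0.6  1.6  0.   0.9 -1.5] t 11.45
[251 209]
wrist  cell [ 553.4 -347.   -34.8] err 0.036 [ 232  171   39   58 2013]
```

View pics/w5c.png

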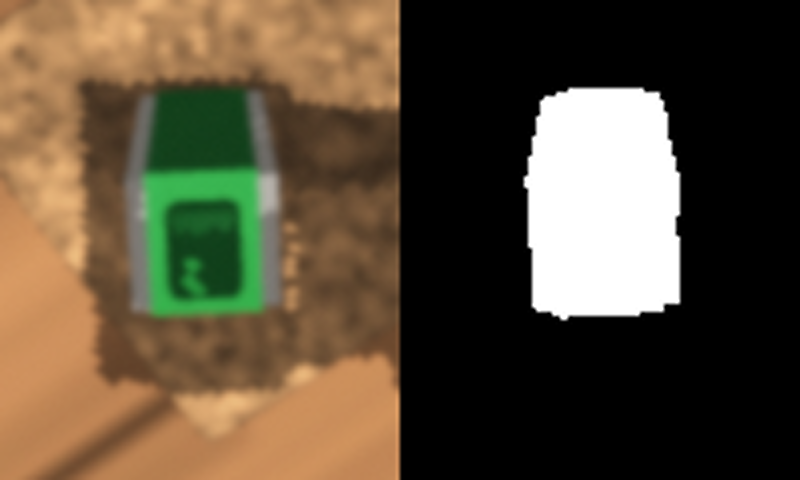

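The close view shows the cell between the fingers, with its white frosted faces left and right as wanted. The fitted yaw is -34.8°, so I set the closing angle to 55.2° and descend.

```bash
python3 -c "
from h import *
np.set_printoptions(suppress=True)
plan([553.4,-347,48.5],55.2)"
```

```text
TCP [ 554.1 -349.2  132.5] tool y ang 52.95 tilt 0.16
shift [0.0107 0.0065 0.4202] turn [ 0.0003  0.0054 -0.0749] joints [-0.58  0.59  1.63  0.    0.92 -1.5 ] t 11.5
```

```bash
python3 -m jog '0.011 0.006 0 0 0.005 -0.075 -1;0.011 0.006 0.15 0 0.005 -0.075 -1;0.011 0.006 0.3 0 0.005 -0.075 -1;0.011 0.006 0.38 0 0.005 -0.075 -1;0.011 0.006 0.415 0 0.005 -0.075 -1;0.011 0.006 0.415 0 0.005 -0.075 -1;0.011 0.006 0.415 0 0.005 -0.075 -1';python3 -c "
from h import *
np.set_printoptions(suppress=True)
plan([553.4,-347,48.5],55.2)"
```

```text
t: 12.2
ee_pos: [552.7, -347.3, 48.8]
orientation: [-0.94, -2.997, -0.001]
ft_force: [-0.9, -1.1, 0.4]
width: 88.2
grasp_force: 0.0
TCP [ 552.7 -347.3   48.8] tool y ang 55.17 tilt 0.04
shift [-0.0021  0.0032  0.0014] turn [ 0.0002 -0.0014 -0.0011] joints [-0.58  0.71  1.65  0.    0.78 -1.54] t 12.2
```

```bash
python3 -m jog '0 0 0 0 0 0 0.1;0 0 0 0 0 0 0.3;0 0 0 0 0 0 0.4;0 0 0 0 0 0 0.5;0 0 0 0 0 0 0.6;0 0 0 0 0 0 0.8;0 0 0 0 0 0 1;0 0 0 0 0 0 1' >/dev/null; python3 -m jog '0 0 0 0 0 0 1;0 0 0 0 0 0 1;0 0 0 0 0 0 1;0 0 0 0 0 0 1'; python3 -c "
from workcell import *
print(get_obs()['ee_pos'],get_obs()['width'])"
```

```text
t: 13.4
ee_pos: [551.8, -346.8, 47.4]
orientation: [-0.94, -2.995, -0.001]
ft_force: [0.3, 0.5, -1.1]
width: 23.9
grasp_force: 30.0
[ 551.81968276 -346.76640178   47.43369299] 23.892775645441976
```

```bash
python3 -m jog '0 0 -0.03 0 0 0 1;0 0 -0.1 0 0 0 1;0 0 -0.22 0 0 0 1;0 0 -0.37 0 0 0 1;0 0 -0.55 0 0 0 1;0 0 -0.7 0 0 0 1;0 0 -0.75 0 0 0 1;0 0 -0.75 0 0 0 1'; python3 -c "
from h import *
np.set_printoptions(suppress=True)
plan([519.2,44.2,200],81.3)"
```

```text
t: 14.2
ee_pos: [553.0, -347.5, 199.8]
orientation: [0.94, 2.996, -0.0]
ft_force: [0.7, -0.1, -1.3]
width: 24.0
grasp_force: 30.0
TCP [ 553.  -347.5  199.8] tool y ang 55.17 tilt 0.08
shift [ 1.2572  1.5115 -0.0027] turn [-0.0004  0.0025 -0.8709] joints [-0.58  0.51  1.6   0.    1.04 -1.54] t 14.2
```

```bash
python3 -m jog '0.06 0.07 0 0 0 -0.06 1;0.15 0.18 0 0 0 -0.12 1;0.25 0.3 0 0 0 -0.2 1;0.35 0.42 0 0 0 -0.27 1;0.45 0.54 0 0 0 -0.34 1;0.53 0.64 0 0 0 -0.4 1;0.6 0.72 0 0 0 -0.44 1;0.63 0.756 0 0 0 -0.44 1' >/dev/null; python3 -c "
from h import *
np.set_printoptions(suppress=True)
plan([519.2,44.2,200],81.3)"
```

```text
TCP [ 533.2 -148.2  195.9] tool y ang 68.53 tilt 0.4
shift [ 0.4172  0.8696 -0.017 ] turn [ 0.0026 -0.013  -0.4256] joints [-0.29  0.38  1.82  0.    0.95 -1.49] t 15.0
```

```bash
python3 -m jog '0.05 0.1 0 0 0 -0.06 1;0.12 0.25 -0.01 0 0 -0.14 1;0.19 0.4 -0.01 0 0 -0.22 1;0.26 0.55 -0.01 0 0 -0.3 1;0.33 0.7 -0.01 0 0 -0.37 1;0.39 0.81 -0.01 0 0 -0.42 1;0.417 0.87 -0.01 0 0 -0.425 1;0.417 0.87 -0.01 0 0 -0.425 1' >/dev/null; python3 -m jog '0 0 0 0 0 0 1;0 0 0 0 0 0 1' >/dev/null; python3 - <<'E'
from h import *
np.set_printoptions(suppress=True,precision=4)
plan([519.2,44.2,108],81.3)
b,c=snap('side');cv2.imwrite('pics/s6.png',b[:,:,::-1]);a,ct=snap('top');cv2.imwrite('pics/t6.png',a[:,:,::-1])
for n,c in (('side',c),('top',ct)):
  for t in('cell_green','cell_green_window'):
    for r in pinpoint(t,n)[:2]: print(n,t,round(r['confidence'],2),w(r['xyz'],c))
E
```

```text
TCP [521.8  40.5 199.9] tool y ang 81.04 tilt 0.16
shift [0.0143 0.0157 0.4596] turn [ 0.0017 -0.005  -0.0086] joints [ 0.05  0.33  1.89  0.    0.93 -1.36] t 16.0
side cell_green 0.57 [522.9239  42.6663 161.5501]
side cell_green_window 0.43 [522.3645  46.1531 176.9248]
```

```bash
python3 -m jog '0.014 0.016 0.05 0 -0.005 -0.009 1;0.014 0.016 0.15 0 -0.005 -0.009 1;0.014 0.016 0.27 0 -0.005 -0.009 1;0.014 0.016 0.37 0 -0.005 -0.009 1;0.014 0.016 0.43 0 -0.005 -0.009 1;0.014 0.016 0.464 0 -0.005 -0.009 1;0.014 0.016 0.464 0 -0.005 -0.009 1;0.014 0.016 0.464 0 -0.005 -0.009 1'; python3 - <<'E'
from h import *
np.set_printoptions(suppress=True,precision=1)
plan([519.2,44.2,107],81.3)
b,c=snap('side');a,ct=snap('top');cw=campose('wrist');ww=get_image('wrist')
np.savez('s7',side=b,top=a,wrist=ww)
for n,c in (('side',c),('top',ct),('wrist',cw)):
  for t in('cell_green','cell_green_window','beam'):
    for r in pinpoint(t,n)[:1]: print(n,t,round(r['confidence'],2),w(r['xyz'],c))
cv2.imwrite('pics/s7.png',np.hstack([cv2.resize(b[110:230,240:340],(400,480),interpolation=cv2.INTER_CUBIC),cv2.resize(ww[:,:],(400,300),interpolation=cv2.INTER_AREA)[:,:] if 0 else cv2.resize(ww[60:384,121:391],(400,480))])[:,:,::-1])
E
```

```text
t: 17.1
ee_pos: [519.6, 45.4, 107.8]
orientation: [0.236, 3.132, 0.002]
ft_force: [0.3, -0.4, -0.2]
width: 24.0
grasp_force: 30.0
TCP [519.6  45.4 107.8] tool y ang 81.39 tilt 0.1
shift [ 0. -0.  0.] turn [0. 0. 0.] joints [ 0.1  0.5  1.9  0.   0.7 -1.4] t 17.1
side cell_green 0.57 [521.4  47.7  69.5]
side cell_green_window 0.49 [520.7  47.7  85.5]
side beam 0.61 [519.5  42.4  86.4]
top cell_green 0.44 [552.  296.5  74. ]
top cell_green_window 0.74 [ 560.5 -249.     4.6]
wrist cell_green 0.91 [520.7  46.8  66.5]
wrist cell_green_window 0.81 [525.8  43.4  85.5]
```

View pics/s7.png

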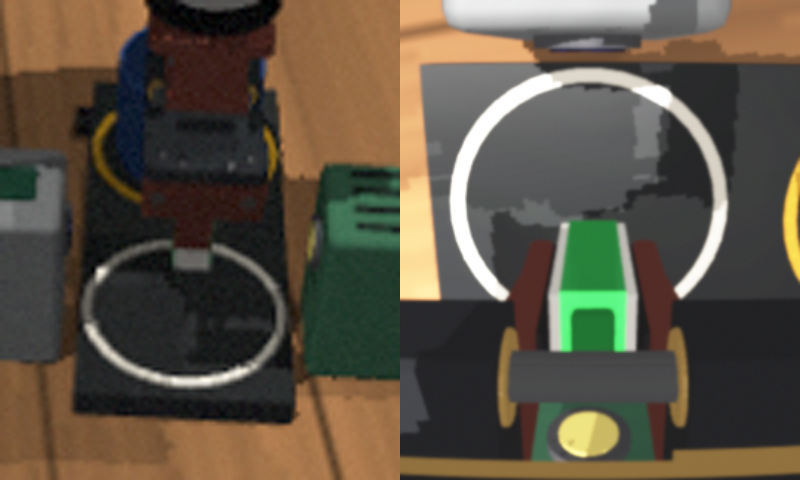

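Side view: the cell is in the light path with only its lower part below the fingers, at crop (192,258). The wrist view shows it gripped on its white faces, with a clear face toward the receiver. I'll measure the cell in the hand from its edges.

```bash
python3 - <<'E'
from h import *
np.set_printoptions(suppress=True,precision=2)
d=np.load('s7.npz');a=d['wrist'];c=campose('wrist');p,r=pose();M=r.as_matrix();print(p)
g=a[:,:,1].astype(float);G=cv2.GaussianBlur(g,(3,3),0)
def edge(col,lo,hi,sgn):
    q=np.diff(G[lo:hi,col])*sgn;i=np.argmax(q);
    s=slice(max(i-1,0),i+2);wt=np.clip(q[s],0,None);return lo+.5+np.sum(np.arange(len(q))[s]*wt)/wt.sum()
te=np.array([[x,edge(x,246,266,1)] for x in range(238,263,2)]);be=np.array([[x,edge(x,200,220,1)] for x in range(240,262,2)])
ft=np.polyfit(*te.T,1);fb=np.polyfit(*be.T,1);print('top',ft,np.polyval(ft,251),'bot',fb,np.polyval(fb,251),te[:,1],be[:,1])
# direction of top edge in tool frame -> yaw of face rel. tool y
from scipy.optimize import least_squares
def T(q): return p+M@np.array(q)
f=lambda v:[proj('wrist',c,T([v[0],0,v[1]-60]))[0][1]-np.polyval(ft,251),proj('wrist',c,T([v[0],0,v[1]]))[0][1]-np.polyval(fb,251)]
s=least_squares(f,[12,42]);print('face x in tool',s.x[0],'underside below TCP',s.x[1])
zt=T([0,0,s.x[1]-60])[2]
e=ray('wrist',c,[[238,np.polyval(ft,238)],[263,np.polyval(ft,263)]],zt);u=M.T@(e[1]-e[0]);print('edge in tool',u,np.degrees(np.arctan2(u[0],u[1])))
# side cam: predicted cell bottom corners vs image
cs=campose('side');bsd=d['side']
for uz in(40,42,44): print(uz,proj('side',cs,[T([i*12,-12,uz]) for i in(-1,1)]).ravel(),proj('side',cs,[T([i*12,-12,19]) for i in(-1,1)]).ravel())
print(cv2.cvtColor(bsd,cv2.COLOR_RGB2GRAY)[168:182,280:298])
E
```

```text
[519.2   45.28 107.38]
top [ -0.  255.7] 255.5923569780992 bot [  0.11 181.06] 207.74566474614505 [255.59 255.6  255.6  255.6  255.6  255.59 255.59 255.59 255.59 255.59
 255.59 255.59 255.59] [205.55 205.45 208.4  208.38 208.35 207.61 207.59 207.59 208.34 208.38
 208.39]
face x in tool 10.667153817662758 underside below TCP 41.70131205595904
edge in tool [0.   9.99 0.01] 0.02619003795772747
40 [291.77 176.85 282.05 176.39] [292.42 170.63 282.55 170.17]
42 [291.71 177.43 282.   176.97] [292.42 170.63 282.55 170.17]
44 [291.65 178.01 281.95 177.55] [292.42 170.63 282.55 170.17]
[[ 25  26  29  31  36  32  31  32  29  34  25  32  38  29  27  28  28  26]
 [ 33  35  33  35  31  30  25  27  28  32  36  34  42  32  24  31  31  26]
 [ 85  86  78  49  30  30  30  28  28  29  29  32  35  45  32  30  29  28]
 [ 77  79  76  47  33  33  26  35  25  33  22  28  43 108  96  92  59  28]
 [ 40  39  44  61  81  85  74  71  70  69  67  71  58 100 112 125 121  97]
 [ 15  12  23  75  97 101  99  91  95  97  94  95  72  58  70  90 114 123]
 [ 17  25  21  79  97 102 100 101 100 100 102 102  72  34  25  36  58  73]
 [ 20  25  19  77  99 101 100 101 101 101 101 103  67  31  18  25  29  30]
 [ 15  24  15  62  85  97 102 102 101  99 104 101  63  30  24  28  23  29]
 [ 17  12  13  37  45  56  61  63  61  62  63  68  47  27  25  21  25  27]
 [ 31  23  22  18  31  19  25  30  23  26  26  31  27  26  24  25  25  22]
 [ 41  17  16  21  27  27  23  25  27  24  25  24  28  24  23  28  26  25]
 [ 38  35  27  22  30  29  20  28  23  24  18  28  29  29  26  29  29  25]
 [ 35  40  24  15  19  21  27  26  30  25  24  28  22  23  24  28  28  27]]
```

Two cameras agree that the cell sits about 1.4 mm toward the lamp within the fingers, with its underside 41.7 mm below the TCP and no yaw error. I'll make a small correction.

```bash
python3 - <<'E'
from h import *
np.set_printoptions(suppress=True,precision=4)
P=[]
for _ in range(6): P.append(get_obs()['ee_pos']); get_image('side')
print(np.array(P).round(1)); p=np.mean(P,0);r=pose()[1];M=r.as_matrix()
t=np.array([519.2,44.2,85])-M@np.array([-1.4,0,21.7]);print(t,M.T@(t-p)/200); plan(t,81.3)
E
```

```text
[[519.2  45.3 107.4]
 [519.2  45.3 107.4]
 [519.2  45.3 107.3]
 [519.2  45.3 107.3]
 [519.2  45.3 107.3]
 [519.2  45.3 107.3]]
[517.806   44.3844 106.6996] [ 0.0063 -0.0056  0.0032]
TCP [519.2  45.3 107.3] tool y ang 81.39 tilt 0.07
shift [ 0.0064 -0.0056  0.0031] turn [0.0023 0.0005 0.003 ] joints [ 0.06  0.48  1.94  0.    0.72 -1.36] t 18.0
```

```bash
python3 -m jog '0.003 -0.003 0.0015 0 0 0 1;0.0064 -0.0056 0.003 0.002 0 0.003 1;0.0064 -0.0056 0.003 0.002 0 0.003 1;0.0064 -0.0056 0.003 0.002 0 0.003 1;0.0064 -0.0056 0.003 0.002 0 0.003 1;0.0064 -0.0056 0.003 0.002 0 0.003 1;0.0064 -0.0056 0.003 0.002 0 0.003 1;0.0064 -0.0056 0.003 0.002 0 0.003 1'; python3 - <<'E'
from f import *
plan([517.8,44.4,106.7],81.3)
panfit((('top',(80,180,90,190)),))
for t,n in (('cell_green','wrist'),('cell_amber','side'),('cell_blue','side')):
  cp=None
  for r in pinpoint(t,n)[:1]: print(t,w(r['xyz'],campose(n)))
E
```

```text
t: 18.8
ee_pos: [517.8, 44.4, 106.8]
orientation: [0.238, 3.132, 0.0]
ft_force: [0.1, 0.2, 0.3]
width: 23.5
grasp_force: 30.0
TCP [517.8  44.4 106.8] tool y ang 81.3 tilt 0.02
shift [0. 0. 0.] turn [ 0.  0. -0.] joints [ 0.1  0.5  1.9  0.   0.7 -1.4] t 18.8
top pan [545. 202.] err 4.081224249558564 369
cell_green [518.5  45.9  65.1]
cell_amber [ 563.8 -251.3    6.5]
cell_blue [ 560.1 -153.5    5.2]
```

```bash
python3 -c "
from workcell import *
print(close_job())"
```

```text
the job is handed in; nothing more can be done
None
```

I handed the job in at about 19 s. The pan measured within about 1 mm of the yellow ring's centre after release. The green cell is held upright by its frosted faces with its window in the light path to within about 1 mm, and the other two cells were not touched.

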